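Count four grinding balls into the mill jar

ROBOT

A 6-joint arm with a two-finger parallel gripper is mounted at the origin on the work surface. World frame = base frame: x ahead of the robot, y to its left, z up, the work surface at z = 0. Lengths are in m, angles in degrees, forces in N, time in s.
With the tool pointing down it reaches from about 0.375 to 0.9 m from the base axis. Payload 3.1 kg.
Tool frame: the origin (TCP) lies midway between the tips of the shut fingers; the grasp point (between the pads) lies 19 mm behind it; z points along the fingers, y is the line along which they close (so a half turn about z gives the same grasp; the last joint's range is limited). The gripper opens to 87 mm and grips with 3 to 60 N. Pads are 19 mm wide; open, the fingers measure 117 mm over their backs; the gripper's body (75 mm by 190 mm) begins 51 mm behind the grasp point.
Start: joints at [-87.519, 30.224, 82.088, -0, 67.689, -10.227], TCP at [0.138, -0.61, 0.223] pointing down, gripper open.
Joint ranges: [-176.69, 176.69], [-43.24, 126.21], [12.49, 139.97], [-82, 262], [0, 151.66], [-163.58, 163.58]. Speed limits (degrees/s): [159.86, 159.86, 180, 180, 180, 180].

INTERFACE

Orientations are given as a 3x3 rotation matrix whose columns are the frame's x, y, z axes.
In Python, from rig import bot, cam, hand_in gives the robot as it stands (bot), with the cameras (cam) and the job as plain functions.
- The arm moves only by the shell command python3 steer.py 'ROWS'. ROWS is rows parted by semicolons, their numbers by spaces, 1 to 20 of them, each of 7 numbers: dx, dy, dz in m, then a rotation vector rx, ry, rz in degrees, then the opening from 0.0 (shut) to 1.0 (fully open); each row is the pose to reach, as a shift and turn from the pose commanded when the command began, along the tool's axes at that moment; what a row does not reach only later rows make up. A row lasts 1/10 s, in which the tool goes at most 0.05 m and 8.59 degrees, less where a joint would pass 70% of its speed; a pose out of reach is approached as far as the arm can. The fingers move at their own pace and stop on an object; the grip force is fixed at half the most. Time passes only in rows, so rows that do not move let the fingers close. It prints the time, the measured TCP pose, the force, the opening and the grip force at its end.
- bot.read_state(): the state, without advancing time (a new reading comes with each control period).
- cam.capture(name): name is "scene" or "top"; returns a dict with "color" (400x640x3 uint8, red, green, blue), "K" (3x3 intrinsics, pixels), "view" (4x4, takes a point from world to camera coordinates). Camera axes: x right, y up, looking along -z (the intrinsics and any distortion apply to the point x, -y, -z); pixel columns grow to the right and rows downward; lengths in m; the calibration is good to about 2 mm. A picture is of the moment at which its call begins. There is no depth.
- hand_in(): hands the job in; it is judged then, once.
The state is a dict: "time_s": time; "joint_positions": joint angles; "qvel": joint speeds; "tau": joint torques, N m; "position": TCP position; "tcp_rot": TCP orientation; "force": force on the tool from outside, world axes, zero at the start; "moment": the same for the moment, N m; "opening": opening from 0.0 (shut) to 1.0 (fully open); "grasp_force": force on a finger pad.
Only numpy, scipy, OpenCV 4.12 (cv2) and the standard library are available. Lean on these libraries where they do the work, as an engineer would, in place of code of your own. Each camera call takes 0.05 s, during which the arm holds its last target. There are 200 camera calls.

TASK

Load the steel milling jar with exactly four grinding balls from the lever dispenser, one full stroke of its sprung lever for each, and leave the lever sprung back to rest and the jar standing where it is. The lever is locked for carrying: first slacken the black lock knob on its pivot (nobody remembers which way its thread runs, so feel for it), and never force the lever against the lock or its end stop. Leave the other things on the bench alone.

Things in the scene. Friction and masses are not known exactly. Their poses are not given: they have to be found in the camera images.
- dispenser: Bench dispenser for grinding balls, screwed down: white foot plate 160 x 235 x 8 mm, pillar, aluminium deck (130 x 130 mm, top at 86 mm). Origin on the bench under the vertical pivot of lever and knob; x points from the lever's side to the jar's, z up. Its clear-covered magazine runs from x 35, y -20 to y -175 mm, 29 mm wide, top rising from 133 to 158 mm. Drop hole at x 50, y 4 mm.
- lever: Steel hub, arm and feed plate with a pocket for one ball. Origin on the pivot, 86.5 mm up; axes as the dispenser's at rest. The stroke is anticlockwise from above (positive yaw), 45 degrees to a firm end stop; the ball drops only at the stop. Locked, it only gives 2 or 3 degrees. Let go, it springs fully back and takes the next ball. The grip needs about 3 N to start, 7 N at the end.
- lever_grip (a point): Middle of the lever's upright red grip, 18 mm diameter, 131.5 mm above the bench (red part 102 to 146 mm; the flat arm below it at 92 to 101 mm). It is 110 mm from the pivot, at rest 160 degrees anticlockwise from the dispenser's x (x -103, y 38 mm), after a full stroke at 205 degrees. Push it along its arc with shut fingers.
- knob_grip (a point): Middle of the black round lock knob, 36 mm diameter, 24 mm high, axis vertical on the pivot; 160 mm above the bench when tight. Its loosening way is unmarked: that way it turns easily (0.1 N m) and rises 3.5 mm per radian; the other way it is hard tight from the start. The lever is free after 0.9 rad; far stop at 1.8 rad. It stays where left. All else within 95 mm is below 147 mm.
- jar: Open steel milling jar, 60 mm outside and 50 mm inside diameter, 55 mm high, floor 6 mm thick, about 0.45 kg, upright on the foot plate under the drop hole. Origin: centre of its underside.
- ball1: Steel grinding ball, 20 mm diameter, 33 g: the one in the feed pocket, first to fall. Origin at its centre, as for all balls.
- ball2: Grinding ball, number 2 in the row of the magazine.
- ball3: Grinding ball, number 3 in the row of the magazine.
- ball4: Grinding ball, number 4 in the row of the magazine.
- ball5: Grinding ball, number 5 in the row of the magazine.
- ball6: Grinding ball, number 6 in the row of the magazine.
- jar_lid: Bystander: steel lid of the jar, 60 mm diameter, 22 mm high with its button; origin under its centre.
- sample_jar: Bystander: glass jar with orange lid, 72 mm diameter, 110 mm high; origin under its centre.
- oil_bottle: Bystander: white bottle with blue cap, 60 mm diameter, 140 mm high; origin under its centre.
- fruit: Bystander: olive-brown baobab fruit lying on its side, 140 mm long, 86 mm thick; origin under its centre, x along its length.

How it is judged:
By the outcome, as a careful person would: the job done as asked, in the order asked, and still so for the second after the job is handed in, with the robot touching nothing.
It also fails if it takes over 70 s, if anything falls off the work surface, if the arm or the gripper's body presses on something with over 40 N, if the wrist force passes 120 N, or if a joint passes its speed limit or range.

## Working session

There is one attempt and no reset: what is moved stays moved. The work goes in short steps, Python scripts to look and compute and a shell command to move; the robot and the scene stay as the last step left them, time stands still between calls to the robot, and variables do not carry over. Pictures are saved under pics/ and viewed, at most 10 in all, crops included, and the job is handed in when it is done.

```bash
ls; mkdir -p pics
python3 - <<'E'
from rig import bot, cam, hand_in
import cv2,numpy as np
for n in("scene","top"):
    c=cam.capture(n);cv2.imwrite(f"pics/{n}0.png",c["color"][:,:,::-1]);print(n,c["K"].tolist(),np.round(c["view"],4).tolist(),[k for k in c])
    np.savez(n+".npz",**{k:v for k,v in c.items() if k in("K","view")})
s=bot.read_state();print(s)
E
```

```text
pics
rig.py
steer.py
scene [[483.70563800717053, 0.0, 318.08489345496747], [0.0, 483.70563800717053, 204.83819510950389], [0.0, 0.0, 1.0]] [[-0.2638, 0.9645, 0.0104, 0.1275], [-0.6025, -0.1732, 0.7791, 0.2831], [0.7533, 0.1993, 0.6268, -1.664], [0.0, 0.0, 0.0, 1.0]] ['color', 'K', 'view']
top [[494.5316017456392, 0.0, 323.6585134697222], [0.0, 494.5316017456392, 200.31427845504098], [0.0, 0.0, 1.0]] [[-0.0159, -0.9998, -0.0138, 0.0479], [0.9994, -0.0163, 0.029, -0.607], [-0.0292, -0.0133, 0.9995, -1.161], [0.0, 0.0, 0.0, 1.0]] ['color', 'K', 'view']
{'time_s': 0.1, 'joint_positions': array([-8.75203974e+01,  3.02730802e+01,  8.21485716e+01, -8.97142511e-04,
        6.76899317e+01, -1.02285028e+01]), 'qvel': array([ 0.02797119, -0.04161214, -0.11232154, -0.03342201,  0.06588745,
        0.0759431 ]), 'tau': array([-5.37683331e-05, -4.40986061e+01, -1.77151144e+01,  6.35189912e-02,
        5.34148165e-02, -3.87946579e-05]), 'position': array([ 0.13747275, -0.60901971,  0.22167812]), 'tcp_rot': array([[ 9.75502139e-01,  2.19989924e-01, -9.87283885e-05],
       [ 2.19989696e-01, -9.75500256e-01,  1.94504705e-03],
       [ 3.31581185e-04, -1.91911679e-03, -9.99998104e-01]]), 'force': array([-0.1454757 ,  1.2908074 , -0.24270967]), 'moment': array([-0.0306422 ,  0.02407881, -0.06034791]), 'grasp_force': 0.0, 'opening': 0.998402215811699}
```

View pics/scene0.png

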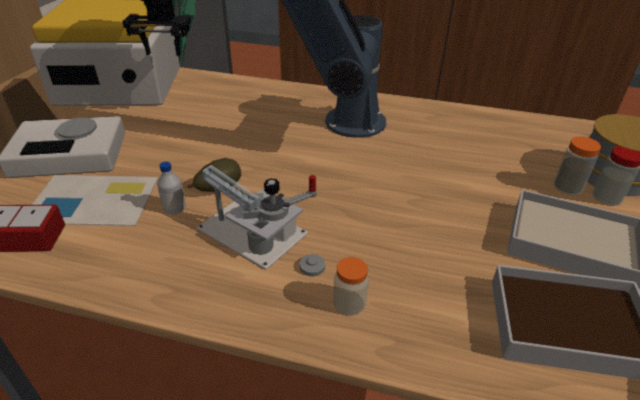

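View pics/top0.png

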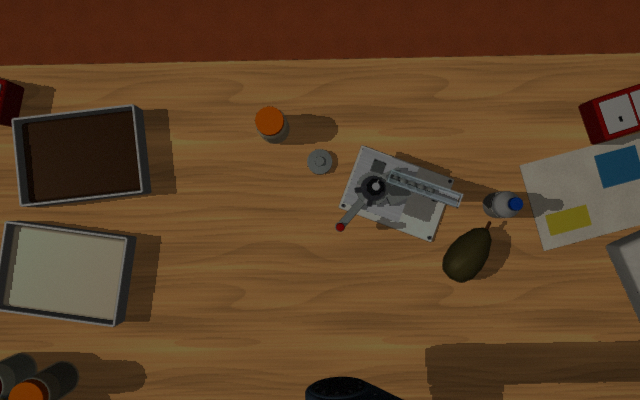

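Run:
```python
import cv2
a=cv2.imread("pics/top0.png")[135:250,325:470];cv2.imwrite("pics/topc.png",cv2.resize(a,None,fx=5,fy=5,interpolation=cv2.INTER_CUBIC))
a=cv2.imread("pics/scene0.png")[155:270,190:330];cv2.imwrite("pics/scenec.png",cv2.resize(a,None,fx=5,fy=5,interpolation=cv2.INTER_CUBIC))
```

```text
(no output)
```

View pics/topc.png

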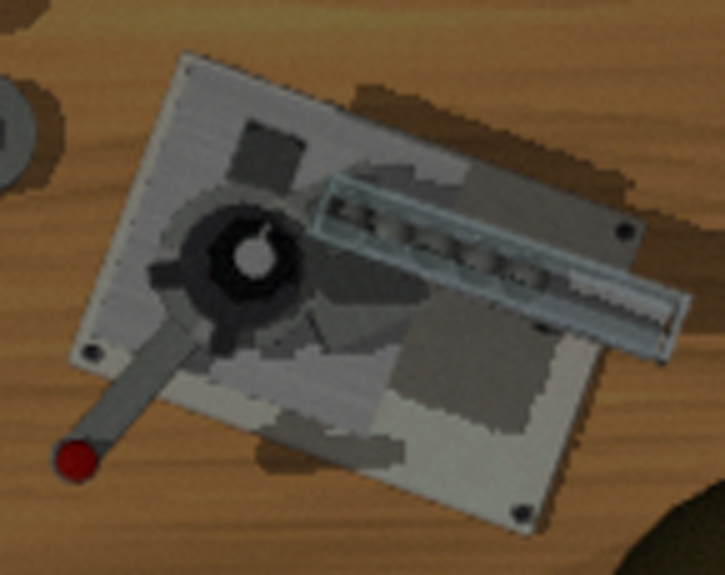

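View pics/scenec.png

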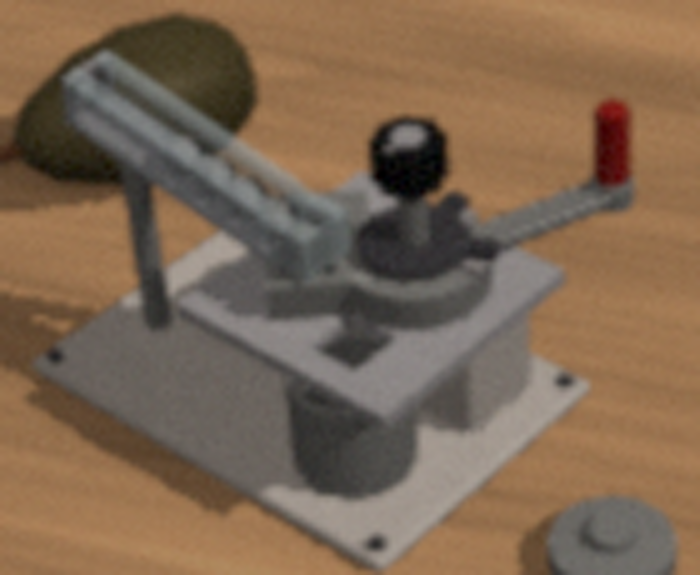

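```bash
cat > geo.py <<'E'
import numpy as np
from scipy.optimize import least_squares
C={n:np.load(n+".npz") for n in("scene","top")}
def proj(n,p):
    v=C[n]["view"]@np.append(p,1);q=C[n]["K"]@np.array([v[0],-v[1],-v[2]]);return q[:2]/q[2]
def ray(n,uv,z):
    return least_squares(lambda a:proj(n,[a[0],a[1],z])-uv,[.5,-.2]).x
E
python3 - <<'E'
from geo import *
t=lambda u,v:np.array([u/5+325-.4,v/5+135-.4]); s=lambda u,v:np.array([u/5+190-.4,v/5+155-.4])
print("knob",ray("top",t(256,255),.172),ray("scene",s(409,158),.160))
print("grip",ray("top",t(76,462),.146),ray("scene",s(612,142),.1245))
pl=[ray("top",t(*c),.008) for c in((183,55),(645,222),(532,533),(72,362))]
print(pl)
ps=[ray("scene",s(*c),.008) for c in((588,383),(380,568),(35,362))];print(ps)
for a,b in((0,1),(3,2)):
    d=pl[a]-pl[b];print(np.linalg.norm(d),np.degrees(np.arctan2(d[1],d[0])))
d=ps[1]-ps[2];print(np.degrees(np.arctan2(d[1],d[0])))
obs=[("top",t(256,255),0,0,.172),("scene",s(409,158),0,0,.16),("top",t(76,462),-.1034,.0376,.146),("scene",s(612,142),-.1034,.0376,.1245)]
def P(a,x,y,z):
    c,q=np.cos(a[2]),np.sin(a[2]);return [a[0]+c*x-q*y,a[1]+q*x+c*y,z]
r=least_squares(lambda a:np.concatenate([proj(n,P(a,x,y,z))-u for n,u,x,y,z in obs]),[.6,-.1,0]);print(r.x[:2],np.degrees(r.x[2]),r.fun)
E
```

```text
knob [ 0.63111522 -0.07066593] [ 0.62707984 -0.07303476]
grip [0.54744099 0.00351859] [ 5.42813799e-01 -3.96081188e-04]
[array([ 0.73612854, -0.05305035]), array([ 0.65303773, -0.26969932]), array([ 0.50719952, -0.21320186]), array([0.59125717, 0.00207277])]
[array([0.58989503, 0.00075123]), array([ 0.73839813, -0.05559548]), array([ 0.6515088 , -0.27238812])]
0.23203633403777693 69.01681444146786
0.2311035653452128 68.67099284050227
68.15935078770391
[ 0.62974579 -0.07099087] -21.437172375035377 [0.1726265  0.66918773 0.45363702 0.81844555 0.82670618 0.08304475
 0.37155168 1.18611787]
```

The top picture shows the knob at about px (376,186) and the red grip at (340,227). That puts the pivot at about (0.629, -0.071) with yaw of about -21.3°. Next I'll hover over the knob.

```bash
python3 steer.py '.2 -.14 0 0 0 -25 1;.2 -.14 0 0 0 -25 1;.2 -.14 0 0 0 -25 1;.2 -.14 0 0 0 -25 1;.2 -.14 0 0 0 -25 1;.4 -.28 0 0 0 -50 1;.4 -.28 0 0 0 -50 1;.4 -.28 0 0 0 -50 1;.4 -.28 0 0 0 -50 1;.4 -.28 0 0 0 -50 1;.598 -.418 0 0 0 -71 1;.598 -.418 0 0 0 -71 1;.598 -.418 0 0 0 -71 1;.598 -.418 0 0 0 -71 1;.598 -.418 0 0 0 -71 1;.598 -.418 0 0 0 -71 1;.598 -.418 0 0 0 -71 1'
cat > st.py <<'E'
from rig import bot, cam, hand_in
import numpy as np
np.set_printoptions(precision=4,suppress=True)
s=bot.read_state();p=s["position"];R=s["tcp_rot"]
print(s["time_s"],p,"xyaw",np.degrees(np.arctan2(R[1,0],R[0,0])),"tilt",R[:2,2],"F",s["force"],"M",s["moment"],"op",s["opening"],s["grasp_force"],"j",s["joint_positions"])
O=np.array([.6297,-.0710]);d=p[:2]-O
print("in tool:",R[:2,:2].T@-d,"polar",np.linalg.norm(d)*1000,np.degrees(np.arctan2(d[1],d[0]))%360)
E
python3 st.py
```

```text
time_s: 1.8
position: [0.6286, -0.0694, 0.2217]
tcp_rot: [[0.107, 0.994, -0.002], [0.994, -0.107, -0.0], [-0.0, -0.002, -1.0]]
force: [-0.3, -0.1, -0.3]
opening: 1.001
grasp_force: 0.0
1.8 [ 0.6286 -0.0694  0.2217] xyaw 83.84021178612595 tilt [-0.0019 -0.0001] F [-0.2558 -0.0765 -0.2709] M [-0.0566 -0.1062  0.0087] op 1.0013825495049875 0.0 j [-16.3952  30.9019  80.9275  -0.0406  68.2753 -10.2203]
in tool: [-0.0014  0.0013] polar 1.9258737373065362 126.13679035804877
```

```bash
python3 steer.py '-.001 .001 .05 0 0 0 1;-.001 .001 .069 0 0 0 1;-.001 .001 .069 0 0 0 1;-.001 .001 .069 0 0 0 .6;-.001 .001 .069 0 0 0 .5;-.001 .001 .069 0 0 0 .45;-.001 .001 .069 0 0 0 .4;-.001 .001 .069 0 0 0 0;-.001 .001 .069 0 0 0 0;-.001 .001 .069 0 0 0 0'|tail -4;python3 st.py
```

```text
tcp_rot: [[0.109, 0.994, 0.0], [0.994, -0.109, -0.0], [-0.0, 0.0, -1.0]]
force: [-0.2, 0.5, 0.4]
opening: 0.451
grasp_force: 0.0
2.8 [ 0.6298 -0.0714  0.1537] xyaw 83.71809930638184 tilt [ 0.0002 -0.0001] F [-0.1988  0.4711  0.4181] M [-0.0268 -0.0643  0.0073] op 0.4506192138928179 0.0 j [-16.5489  35.4618  84.3997   0.      60.1281 -10.2671]
in tool: [ 0.0003 -0.0002] polar 0.38122375406390585 291.2951600121412
```

```bash
python3 steer.py '0 0 0 0 0 0 0;0 0 0 0 0 0 0;0 0 0 0 0 0 0;0 0 0 0 0 0 0'|tail -4;python3 st.py;python3 steer.py '0 0 0 0 0 -2 0;0 0 0 0 0 -4 0;0 0 0 0 0 -4 0'|tail -3; python3 st.py
```

```text
tcp_rot: [[0.11, 0.994, 0.001], [0.994, -0.11, -0.0], [0.0, 0.001, -1.0]]
force: [2.0, 0.7, -0.2]
opening: 0.368
grasp_force: 30.0
3.2 [ 0.6302 -0.0715  0.1536] xyaw 83.70591931623655 tilt [ 0.0009 -0.    ] F [ 2.0156  0.706  -0.2047] M [ 0.0147 -0.3391 -0.011 ] op 0.36835353722341796 29.99839335680008 j [-16.5537  35.479   84.3744   0.0153  60.096  -10.2673]
in tool: [ 0.0004 -0.0006] polar 0.7019368088561619 319.72512479800594
force: [2.0, -0.4, -0.6]
opening: 0.371
grasp_force: 30.0
3.5 [ 0.6302 -0.0718  0.1536] xyaw 87.56634954656563 tilt [0.001 0.   ] F [ 1.9589 -0.3935 -0.61  ] M [-0.1614 -0.4525 -0.5789] op 0.37118658245078584 29.998834133148193 j [-16.5871  35.4835  84.3779   0.0221  60.0836 -14.1645]
in tool: [ 0.0008 -0.0006] polar 0.952488748556225 303.2194934247143
```

Anticlockwise is resisted at 0.58 N m, so that way is tight. Trying clockwise.

```bash
python3 steer.py '0 0 0 0 0 4 0;0 0 0 0 0 8 0;0 0 -.0003 0 0 12 0;0 0 -.0003 0 0 12 0'|tail -3; python3 st.py
```

```text
force: [1.8, -1.6, -0.1]
opening: 0.375
grasp_force: 30.0
3.9 [ 0.6303 -0.0717  0.1542] xyaw 75.72631958706609 tilt [ 0.0011 -0.0009] F [ 1.7593 -1.6382 -0.0845] M [-0.2265 -0.3766 -0.1004] op 0.37507019322758717 30.00103622674942 j [-16.557   35.44    84.3531  -0.0335  60.1307  -2.2667]
in tool: [ 0.0006 -0.0007] polar 0.9422622117549924 308.17000581452567
```

```bash
python3 steer.py '0 0 -.0005 0 0 8 0;0 0 -.001 0 0 16 0;0 0 -.001 0 0 16 0'|tail -3; python3 st.py; python3 steer.py '0 0 -.0005 0 0 8 0;0 0 -.001 0 0 16 0;0 0 -.0015 0 0 24 0;0 0 -.002 0 0 32 0;0 0 -.0024 0 0 40 0;0 0 -.003 0 0 48 0;0 0 -.0034 0 0 56 0;0 0 -.0034 0 0 56 0'|tail -3; python3 st.py
```

```text
force: [2.4, -0.6, 0.1]
opening: 0.372
grasp_force: 30.0
4.2 [ 0.6304 -0.0718  0.1552] xyaw 59.787392725137295 tilt [ 0.0013 -0.0008] F [ 2.4013 -0.6376  0.1359] M [-0.2217 -0.3938 -0.0414] op 0.3716646312809625 30.00165492296219 j [-16.5653  35.371   84.3025  -0.0267  60.2405  13.6605]
in tool: [ 0.0004 -0.001 ] polar 1.0608712226319859 308.78299174628046
force: [3.3, -1.1, 0.8]
opening: 0.37
grasp_force: 30.0
5.0 [ 0.6304 -0.072   0.1585] xyaw 3.9052627982196992 tilt [ 0.0015 -0.001 ] F [ 3.3397 -1.1085  0.7836] M [-0.3078 -0.4021 -0.1397] op 0.36955262572748704 30.001720190048218 j [-16.5775  35.1332  84.1434  -0.0367  60.6215  69.5352]
in tool: [-0.0007 -0.0011] polar 1.279131809754363 305.6770460581611
```

```bash
python3 steer.py '0 0 0 0 0 0 .7;0 0 0 0 0 0 .8;0 0 -.05 0 0 0 .8;0 0 -.06 0 0 0 .8;-.057 -.099 -.06 0 0 -45 .3;-.057 -.099 -.06 0 0 -45 0;-.057 -.099 -.06 0 0 -45 0;-.057 -.099 -.06 0 0 -45 0;-.057 -.099 -.06 0 0 -45 0;-.057 -.099 -.06 0 0 -45 0;-.057 -.099 -.06 0 0 -45 0'|tail -3; python3 st.py
python3 - <<'E'
from rig import bot, cam, hand_in
import cv2
c=cam.capture("scene")["color"][:,:,::-1];cv2.imwrite("pics/s1.png",cv2.resize(c[130:290,170:370],None,fx=4,fy=4,interpolation=cv2.INTER_CUBIC))
E
```

```text
force: [0.1, -0.7, -1.0]
opening: 0.19
grasp_force: 0.0
6.1 [0.5657 0.0241 0.218 ] xyaw 48.81082871805558 tilt [-0.0015  0.0004] F [ 0.1407 -0.6814 -0.976 ] M [-0.0004 -0.0153 -0.0326] op 0.18963020019264468 0.0 j [-8.8718 26.032  90.8906  0.0124 63.1637 32.3118]
in tool: [-0.0294  0.1108] polar 114.65517455765603 123.95089741200044
```

View pics/s1.png

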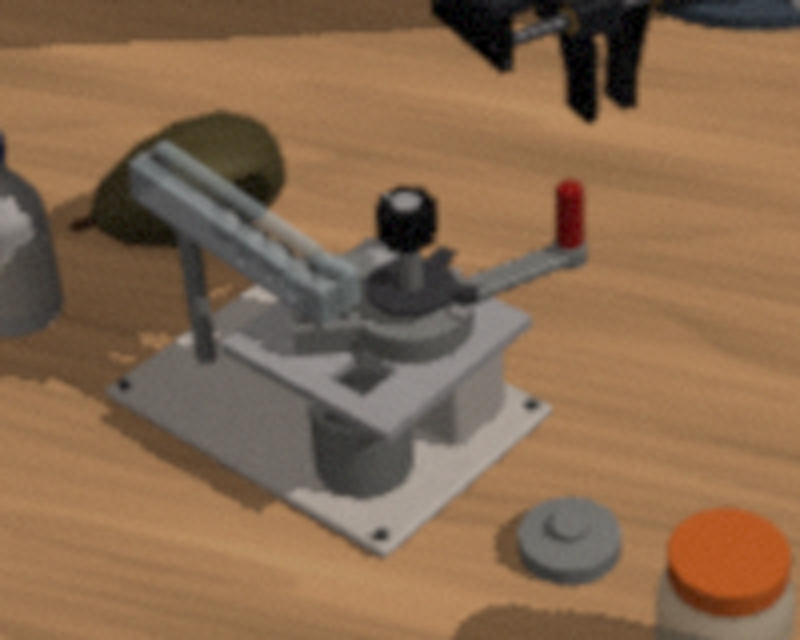

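```bash
python3 steer.py '0 0 .05 0 0 0 0;0 0 .098 0 0 0 0;0 0 .098 0 0 0 0;0 0 .098 0 0 0 0;-.006 0 .098 0 0 0 0;-.006 0 .098 0 0 0 0'|tail -3; python3 st.py;  python3 steer.py '-.001 0 0 0 0 0 0;-.002 0 0 0 0 0 0;-.003 0 0 0 0 0 0;-.003 0 0 0 0 0 0'|tail -3; python3 st.py
python3 - <<'E'
import numpy as np
for cx in(.018,):
  c=np.array([-cx,.1105])
  for th in(5,10,15,20,25,30,35,38,40,42,43,44,45,46):
    t=np.radians(th);print(th,np.round(c-[np.cos(t)*c[0]+np.sin(t)*c[1],-np.sin(t)*c[0]+np.cos(t)*c[1]],4))
E
```

```text
force: [0.2, 0.8, -0.5]
opening: 0.008
grasp_force: 0.0
6.75 [0.5638 0.0185 0.123 ] xyaw 48.69270603141929 tilt [ 0.0046 -0.001 ] F [ 0.1922  0.7608 -0.466 ] M [-0.0669 -0.0223  0.0058] op 0.008005282909749507 0.0 j [-9.467  33.2499 96.3236 -0.0145 50.1566 31.8498]
in tool: [-0.0237  0.1086] polar 111.12080521062177 126.38258862313552
force: [-0.5, 0.7, -0.4]
opening: 0.01
grasp_force: 0.0
7.15 [0.5606 0.0168 0.1206] xyaw 48.704508710999924 tilt [ 0.0004 -0.0001] F [-0.4821  0.6794 -0.3978] M [-0.0032 -0.0429  0.0067] op 0.009811964591331174 0.0 j [-9.6978 33.3392 96.7086 -0.0025 49.9289 31.5993]
in tool: [-0.0203  0.1099] polar 111.75658947583524 128.21797939336085
5 [-0.0097 -0.0011]
10 [-0.0195 -0.0014]
15 [-0.0292 -0.0009]
20 [-0.0389  0.0005]
25 [-0.0484  0.0027]
30 [-0.0577  0.0058]
35 [-0.0666  0.0097]
38 [-0.0718  0.0123]
40 [-0.0752  0.0143]
42 [-0.0786  0.0163]
43 [-0.0802  0.0174]
44 [-0.0818  0.0185]
45 [-0.0834  0.0196]
46 [-0.085   0.0208]
```

```bash
python3 steer.py '-.002 -.0004 0 0 0 -1 0;-.0039 -.0007 0 0 0 -2 0;-.0058 -.0009 0 0 0 -3 0;-.0077 -.0012 0 0 0 -4 0;-.0077 -.0012 0 0 0 -4 0'|tail -3; python3 st.py
python3 - <<'E'
import numpy as np
for r in(.02,.0195):
  c=np.array([-r,.1099])
  for th in(5,10,15,20,25,30,33,36,37,38,39,40,41,42):
    t=np.radians(th);print(th,np.round(c-[np.cos(t)*c[0]+np.sin(t)*c[1],-np.sin(t)*c[0]+np.cos(t)*c[1]],4),end=";")
E
```

```text
force: [2.1, 2.9, 0.6]
opening: 0.008
grasp_force: 1.4
7.65 [0.5548 0.0119 0.1204] xyaw 52.730906401496554 tilt [0.0007 0.0002] F [2.0753 2.8669 0.6324] M [ 0.444  -0.3418 -0.0161] op 0.007691046762697143 1.4385175053030252 j [-10.3162  33.0027  97.5873   0.0213  49.3732  26.939 ]
in tool: [-0.0206  0.1098] polar 111.75543353688661 132.09400885857517
5 [-0.0097 -0.0013];10 [-0.0194 -0.0018];15 [-0.0291 -0.0014];20 [-0.0388 -0.0002];25 [-0.0483  0.0018];30 [-0.0576  0.0047];33 [-0.0631  0.0068];36 [-0.0684  0.0092];37 [-0.0702  0.0101];38 [-0.0719  0.011 ];39 [-0.0736  0.0119];40 [-0.0753  0.0129];41 [-0.077   0.0138];42 [-0.0787  0.0148];5 [-0.0097 -0.0013];10 [-0.0194 -0.0017];15 [-0.0291 -0.0013];20 [-0.0388 -0.    ];25 [-0.0483  0.0021];30 [-0.0576  0.005 ];33 [-0.063   0.0071];36 [-0.0683  0.0095];37 [-0.0701  0.0104];38 [-0.0718  0.0113];39 [-0.0735  0.0122];40 [-0.0752  0.0132];41 [-0.0769  0.0142];42 [-0.0785  0.0152];
```

```bash
python3 steer.py '-.004 -.0006 0 0 0 -2 0;-.0078 -.0011 0 0 0 -4 0;-.0078 -.0011 0 0 0 -4 0'|tail -3; python3 st.py
```

```text
force: [3.1, 3.2, 0.7]
opening: 0.004
grasp_force: 1.6
7.95 [0.5492 0.0062 0.1203] xyaw 56.68471712572402 tilt [ 0.0006 -0.    ] F [3.0586 3.2491 0.6832] M [ 0.4504 -0.4146  0.0327] op 0.004409999667266852 1.6032873652875423 j [-11.0185  32.6673  98.4105   0.0088  48.888   22.291 ]
in tool: [-0.0203  0.1097] polar 111.55323336099103 136.21464372114414
```

The lever is free, giving a smooth force of about 4.4 N. Continuing the stroke.

```bash
python3 steer.py '-.0097 -.0013 0 0 0 -5 0;-.0194 -.0018 0 0 0 -10 0;-.0291 -.0014 0 0 0 -15 0;-.0388 -.0002 0 0 0 -20 0;-.0483 .0018 0 0 0 -25 0;-.0576 .0047 0 0 0 -30 0;-.0576 .0047 0 0 0 -30 0'|tail -3; python3 st.py;python3 steer.py '-.002 -.0004 0 0 0 -1 0;-.0039 -.0007 0 0 0 -2 0;-.0039 -.0007 0 0 0 -2 0'|tail -3; python3 st.py
```

```text
force: [1.6, 5.0, 1.8]
opening: 0.004
grasp_force: 2.8
8.65 [ 0.5211 -0.0443  0.1203] xyaw 86.58716053855545 tilt [-0.0002  0.0013] F [1.5523 4.9733 1.8149] M [ 0.8746 -0.5353  0.0245] op 0.0039707394667693454 2.8165490686660632 j [-17.1495  31.1586 102.1167   0.0934  46.7581 -13.8006]
in tool: [-0.0202  0.11  ] polar 111.79836333749714 166.16859752519576
force: [2.6, 6.2, 1.6]
opening: 0.01
grasp_force: 3.0
8.95 [ 0.5204 -0.0472  0.1203] xyaw 88.5597110022051 tilt [-0.0002  0.0016] F [2.6058 6.2205 1.5753] M [ 0.8792 -0.4956  0.057 ] op 0.009945068612017958 2.971614677226171 j [-17.5031  31.1276 102.1881   0.1158  46.7223 -16.1422]
in tool: [-0.021   0.1099] polar 111.88435726639754 167.7401154362489
```

```bash
S='-.002 -.0004 0 0 0 -1 0;-.0039 -.0007 0 0 0 -2 0;-.0039 -.0007 0 0 0 -2 0'; python3 steer.py '-.002 -.0004 0 0 0 -1 0;-.0039 -.0007 0 0 0 -2 0;-.0039 -.0007 0 0 0 -2 0'|tail -3; python3 st.py; python3 steer.py '-.001 -.0002 0 0 0 -.5 0;-.002 -.0004 0 0 0 -1 0;-.002 -.0004 0 0 0 -1 0'|tail -3; python3 st.py
```

```text
force: [2.9, 6.1, 2.3]
opening: 0.005
grasp_force: 3.1
9.25 [ 0.5195 -0.051   0.1203] xyaw 90.56770377082756 tilt [-0.0003  0.0018] F [2.8501 6.0742 2.2515] M [ 0.9422 -0.5071  0.0295] op 0.004924286640712206 3.0572879500687122 j [-17.933   31.1073 102.2488   0.125   46.6927 -18.5865]
in tool: [-0.0211  0.1099] polar 111.95959091358873 169.69016604553303
force: [2.0, 6.3, 2.1]
opening: 0.006
grasp_force: 3.1
9.55 [ 0.5192 -0.0528  0.1203] xyaw 91.56073682497215 tilt [-0.0002  0.0019] F [1.9954 6.2671 2.1214] M [ 1.079  -0.5212  0.0622] op 0.005630488615114477 3.118764404207468 j [-18.1477  31.0953 102.2731   0.1337  46.6766 -19.8002]
in tool: [-0.0212  0.11  ] polar 111.97370401086094 170.65937843241448
```

```bash
python3 steer.py '-.001 -.0002 0 0 0 -.5 0;-.002 -.0004 0 0 0 -1 0;-.002 -.0004 0 0 0 -1 0'|tail -3|head -1; python3 st.py; python3 steer.py '-.001 -.0002 0 0 0 -.5 0;-.002 -.0004 0 0 0 -1 0;-.002 -.0004 0 0 0 -1 0'|tail -3|head -1; python3 st.py
```

```text
force: [2.6, 7.0, 1.2]
9.85 [ 0.5189 -0.0548  0.1203] xyaw 92.55815925055862 tilt [-0.0002  0.002 ] F [2.6238 6.9507 1.1646] M [ 1.0489 -0.606   0.0616] op 0.0042056336983267665 3.224891305435449 j [-18.3721  31.0891 102.2908   0.143   46.6665 -21.0285]
in tool: [-0.0211  0.11  ] polar 111.99460767802461 171.67467726011984
force: [2.8, 6.8, 1.8]
10.15 [ 0.5186 -0.0567  0.1203] xyaw 93.55947097955129 tilt [-0.0001  0.0021] F [2.7984 6.8249 1.7628] M [ 0.9611 -0.5539  0.0229] op 0.0015373240749722136 3.277069330215454 j [-18.5942  31.0844 102.3025   0.1509  46.659  -22.2572]
in tool: [-0.0211  0.11  ] polar 112.00947251711106 172.68565947515614
```

```bash
python3 steer.py '-.001 -.0002 0 0 0 -.5 0;-.002 -.0004 0 0 0 -1 0;-.002 -.0004 0 0 0 -1 0'|tail -3|head -1; python3 st.py
python3 - <<'E'
from rig import bot, cam, hand_in
import cv2
c=cam.capture("top")["color"][:,:,::-1];cv2.imwrite("pics/t2.png",cv2.resize(c[135:250,320:480],None,fx=5,fy=5,interpolation=cv2.INTER_CUBIC))
E
```

```text
force: [3.5, 6.6, 2.4]
10.45 [ 0.5183 -0.0587  0.1203] xyaw 94.55630133926633 tilt [-0.0002  0.0021] F [3.4981 6.6139 2.4264] M [ 1.0854 -0.5806  0.0542] op 0.004781212444597801 3.3199685951694846 j [-18.816   31.0823 102.3085   0.1547  46.6589 -23.4785]
in tool: [-0.0211  0.11  ] polar 112.05158555802416 173.70430974318157
```

View pics/t2.png

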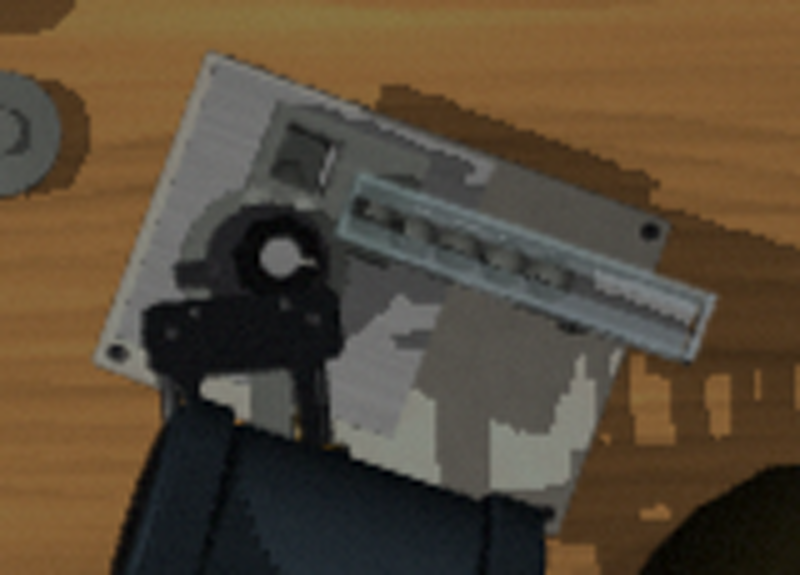

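The feed pocket is nearly over the drop hole (px ~(305,155) in the crop), and the five balls still sit in the magazine. I'll creep on to the stop.

```bash
for i in 1; do python3 steer.py '-.001 -.0002 0 0 0 -.5 0;-.002 -.0004 0 0 0 -1 0;-.002 -.0004 0 0 0 -1 0'|tail -3|head -1; done; python3 st.py;  python3 steer.py '-.001 -.0002 0 0 0 -.5 0;-.001 -.0002 0 0 0 -.5 0'|tail -3|head -1; python3 st.py
```

```text
force: [2.6, 7.3, 1.6]
10.8 [ 0.5181 -0.0607  0.1203] xyaw 95.55752611260598 tilt [-0.0001  0.0022] F [2.6053 7.3229 1.5596] M [ 1.1196 -0.5584  0.0414] op 0.006191817067296275 3.3726843539625406 j [-19.0366  31.0814 102.3083   0.1643  46.658  -24.707 ]
in tool: [-0.0211  0.1101] polar 112.06192827940615 174.71420834317738
force: [3.0, 10.2, 2.1]
11.0 [ 0.518  -0.0608  0.1203] xyaw 96.01457283654398 tilt [-0.      0.0038] F [ 3.0104 10.1634  2.0863] M [ 1.5852 -0.7063  0.0823] op 0.004314690066797229 4.691792735829949 j [-19.11    31.0781 102.3151   0.2822  46.6801 -25.3182]
in tool: [-0.0218  0.11  ] polar 112.14944604977727 174.80549598693972
```

```bash
python3 steer.py '0 0 0 0 0 0 0;0 0 0 0 0 0 0;0 0 0 0 0 0 0'|tail -3|head -1;  python3 - <<'E'
import numpy as np
c=np.array([-.0215,.110])
for sg in(1,-1):
  for th in(8,16,24,32,40,44,47,48,49,50):
    t=sg*np.radians(th);print(sg*th,*np.round(c-[np.cos(t)*c[0]-np.sin(t)*c[1],np.sin(t)*c[0]+np.cos(t)*c[1]],4),end=";")
  print()
E
python3 st.py
```

```text
force: [3.7, 9.2, 2.7]
8 0.0151 0.0041;16 0.0295 0.0102;24 0.0429 0.0183;32 0.055 0.0281;40 0.0657 0.0396;44 0.0704 0.0458;47 0.0736 0.0507;48 0.0746 0.0524;49 0.0756 0.0541;50 0.0766 0.0558;
-8 -0.0155 -0.0019;-16 -0.0312 -0.0017;-24 -0.0466 0.0008;-32 -0.0616 0.0053;-40 -0.0757 0.0119;-44 -0.0824 0.0159;-47 -0.0873 0.0193;-48 -0.0889 0.0204;-49 -0.0904 0.0216;-50 -0.0919 0.0228;
11.3 [ 0.518  -0.0608  0.1203] xyaw 96.0236914901925 tilt [-0.0001  0.0036] F [3.6912 9.1629 2.7015] M [ 1.5675 -0.6593  0.0478] op 0.004899064253308463 4.595532207749784 j [-19.101   31.0786 102.3148   0.2648  46.6767 -25.3065]
in tool: [-0.0218  0.11  ] polar 112.14403812978955 174.7995874860823
```

Return the lever and look at whether the magazine has advanced.

```bash
python3 steer.py '.0151 .0041 0 0 0 8 0;.0295 .0102 0 0 0 16 0;.0429 .0183 0 0 0 24 0;.055 .0281 0 0 0 32 0;.0657 .0396 0 0 0 40 0;.0704 .0458 0 0 0 44 0;.0766 .0558 0 0 0 50 0;.0766 .0558 0 0 0 50 0;.0766 .0558 0 0 0 50 0;.0766 .0558 0 0 0 50 0'|tail -3|head -1; python3 st.py
python3 - <<'E'
from rig import bot, cam, hand_in
import cv2
c=cam.capture("top")["color"][:,:,::-1];cv2.imwrite("pics/t3.png",cv2.resize(c[135:250,320:480],None,fx=5,fy=5,interpolation=cv2.INTER_CUBIC))
E
```

```text
force: [0.0, 0.5, -0.2]
12.3 [0.564  0.0185 0.1199] xyaw 46.24622027934119 tilt [-0.0022 -0.0003] F [ 0.0115  0.5047 -0.2471] M [-0.0734 -0.079  -0.0263] op 0.007023292700438222 0.0 j [-9.4404 33.6558 96.1154 -0.05   50.3489 34.3454]
in tool: [-0.0192  0.1094] polar 111.07003259312664 126.2769490351931
```

View pics/t3.png

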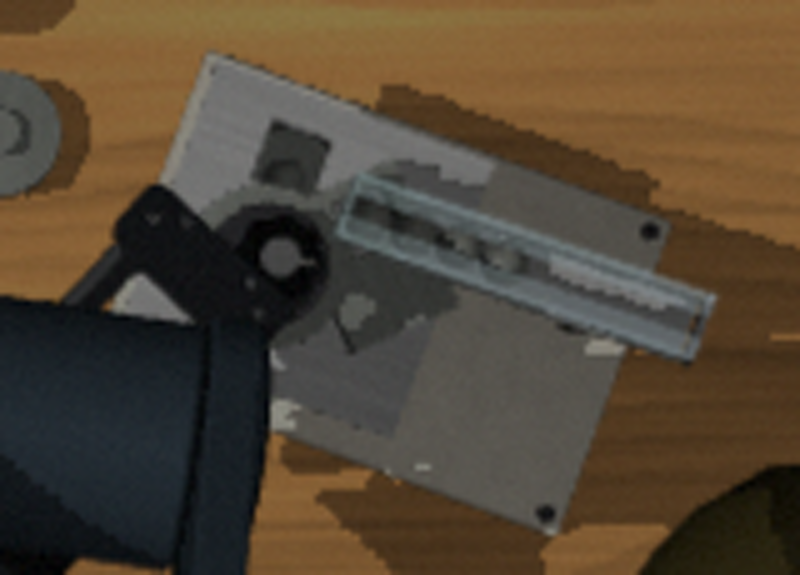

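The row is one ball shorter (its end has moved from px 570 to 525) and a ball shows in the jar at (285,170). The lever is back, so on to stroke 2.

```bash
python3 steer.py '-.0155 -.0019 0 0 0 -8 0;-.0312 -.0017 0 0 0 -16 0;-.0466 .0008 0 0 0 -24 0;-.0616 .0053 0 0 0 -32 0;-.0757 .0119 0 0 0 -40 0;-.0824 .0159 0 0 0 -44 0;-.0873 .0193 0 0 0 -47 0;-.0889 .0204 0 0 0 -48 0;-.0904 .0216 0 0 0 -49 0;-.0904 .0216 0 0 0 -49 0;-.0919 .0228 0 0 0 -50 0;-.0919 .0228 0 0 0 -50 0;-.0919 .0228 0 0 0 -50 0;-.0919 .0228 0 0 0 -50 0'|tail -3|head -1; python3 st.py
```

```text
force: [3.8, 8.8, 0.8]
13.75 [ 0.5186 -0.0608  0.1206] xyaw 96.08674544485507 tilt [0.0023 0.0044] F [3.8277 8.7828 0.8318] M [ 1.6204 -0.7622  0.0555] op 0.00557171759677476 4.617476713028736 j [-19.1269  31.0517 102.3129   0.3871  46.595  -25.4792]
in tool: [-0.0219  0.1093] polar 111.52108758047841 174.75114624135574
```

```bash
python3 steer.py '.0151 .0041 0 0 0 8 0;.0295 .0102 0 0 0 16 0;.0429 .0183 0 0 0 24 0;.055 .0281 0 0 0 32 0;.0657 .0396 0 0 0 40 0;.0704 .0458 0 0 0 44 0;.0766 .0558 0 0 0 50 0;.0766 .0558 0 0 0 50 0;.0766 .0558 0 0 0 50 0;.0766 .0558 0 0 0 50 0;.0766 .0558 0 0 0 50 0'|tail -3|head -1; python3 st.py
python3 - <<'E'
from rig import bot, cam, hand_in
import cv2
c=cam.capture("top")["color"][:,:,::-1];cv2.imwrite("pics/t4.png",cv2.resize(c[135:250,320:480],None,fx=5,fy=5,interpolation=cv2.INTER_CUBIC))
E
```

```text
force: [-0.8, 0.3, 0.1]
14.85 [0.5645 0.0186 0.1202] xyaw 46.22257450216455 tilt [-0.0009 -0.    ] F [-0.8369  0.2963  0.1264] M [-0.0091 -0.0865  0.0511] op 0.005547591080671938 0.0 j [-9.4451 33.6398 96.0875 -0.0116 50.3258 34.3398]
in tool: [-0.0196  0.1091] polar 110.80028852728637 126.05933093166936
```

View pics/t4.png

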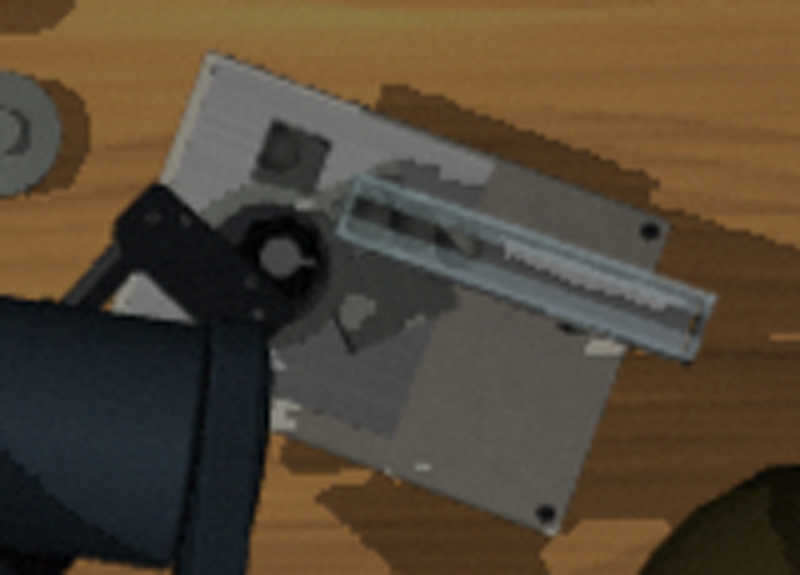

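```bash
python3 steer.py '-.0155 -.0019 0 0 0 -8 0;-.0312 -.0017 0 0 0 -16 0;-.0466 .0008 0 0 0 -24 0;-.0616 .0053 0 0 0 -32 0;-.0757 .0119 0 0 0 -40 0;-.0824 .0159 0 0 0 -44 0;-.0873 .0193 0 0 0 -47 0;-.0889 .0204 0 0 0 -48 0;-.0904 .0216 0 0 0 -49 0;-.0904 .0216 0 0 0 -49 0;-.0919 .0228 0 0 0 -50 0;-.0919 .0228 0 0 0 -50 0;-.0919 .0228 0 0 0 -50 0;-.0919 .0228 0 0 0 -50 0'|tail -3|head -1; python3 st.py
```

```text
force: [3.2, 9.3, 1.3]
16.3 [ 0.5188 -0.0607  0.1206] xyaw 96.10420956514561 tilt [0.0023 0.0042] F [3.2333 9.2931 1.3208] M [ 1.4754 -0.6619 -0.0091] op 0.0013893716945968964 4.21647847553686 j [-19.1109  31.0581 102.294    0.3738  46.6051 -25.4716]
in tool: [-0.022   0.1092] polar 111.38860067224557 174.719556063586
```

After stroke 2 the row end had moved to px ~478, which is one ball further. Stroke 3 has reached the stop at 9 N. Next: return, then stroke 4.

```bash
python3 steer.py '.0151 .0041 0 0 0 8 0;.0295 .0102 0 0 0 16 0;.0429 .0183 0 0 0 24 0;.055 .0281 0 0 0 32 0;.0657 .0396 0 0 0 40 0;.0704 .0458 0 0 0 44 0;.0766 .0558 0 0 0 50 0;.0766 .0558 0 0 0 50 0;.0766 .0558 0 0 0 50 0;.0766 .0558 0 0 0 50 0;.0766 .0558 0 0 0 50 0;.0766 .0558 0 0 0 50 0'|tail -3|head -1; python3 st.py
python3 - <<'E'
from rig import bot, cam, hand_in
import cv2
c=cam.capture("top")["color"][:,:,::-1];cv2.imwrite("pics/t5.png",cv2.resize(c[135:250,320:480],None,fx=5,fy=5,interpolation=cv2.INTER_CUBIC))
E
```

```text
force: [-0.4, 0.3, -0.9]
17.5 [0.5649 0.0188 0.1203] xyaw 46.20926538931244 tilt [-0.0004  0.    ] F [-0.4038  0.2745 -0.9161] M [-0.0212 -0.0144 -0.0189] op 0.0027607671522583014 0.0 j [-9.4214 33.6459 96.0504 -0.0031 50.3271 34.3713]
in tool: [-0.0199  0.1089] polar 110.73813490732964 125.83571106398153
```

View pics/t5.png

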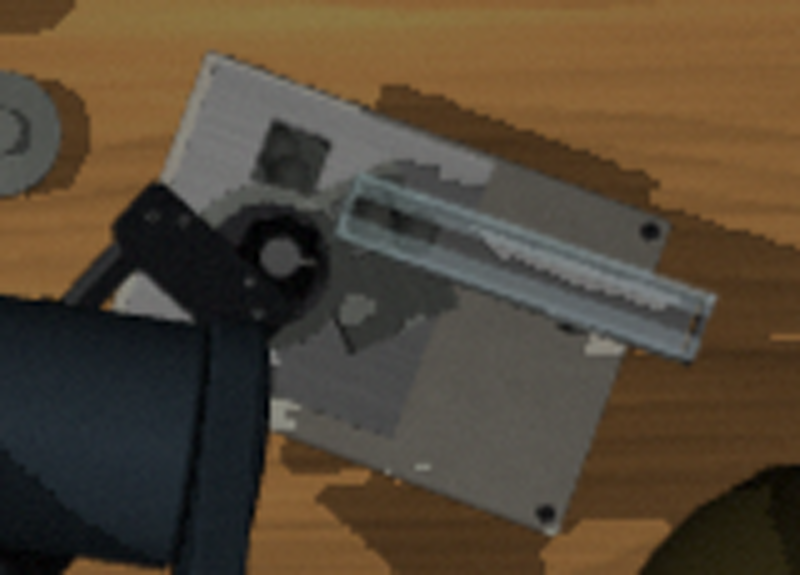

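The row end is now at px ~435: two balls in the magazine and one in the pocket, so three have dropped. Stroke 4 is the last.

```bash
python3 steer.py '-.0155 -.0019 0 0 0 -8 0;-.0312 -.0017 0 0 0 -16 0;-.0466 .0008 0 0 0 -24 0;-.0616 .0053 0 0 0 -32 0;-.0757 .0119 0 0 0 -40 0;-.0824 .0159 0 0 0 -44 0;-.0873 .0193 0 0 0 -47 0;-.0889 .0204 0 0 0 -48 0;-.0904 .0216 0 0 0 -49 0;-.0904 .0216 0 0 0 -49 0;-.0919 .0228 0 0 0 -50 0;-.0919 .0228 0 0 0 -50 0;-.0919 .0228 0 0 0 -50 0;-.0919 .0228 0 0 0 -50 0'|tail -3|head -1; python3 st.py
python3 steer.py '.0151 .0041 0 0 0 8 0;.0295 .0102 0 0 0 16 0;.0429 .0183 0 0 0 24 0;.055 .0281 0 0 0 32 0;.0657 .0396 0 0 0 40 0;.0704 .0458 0 0 0 44 0;.0766 .0558 0 0 0 50 0;.0766 .0558 0 0 0 50 0;.0766 .0558 0 0 0 50 0;.0766 .0558 0 0 0 50 0;.0766 .0558 -.05 0 0 50 0;.0766 .0558 -.1 0 0 50 0;.0166 .0558 -.1 0 0 50 0;-.0234 .0558 -.1 0 0 50 0;-.0634 .0558 -.1 0 0 50 0;-.0634 .0558 -.1 0 0 50 0;-.0634 .0558 -.1 0 0 50 0;-.0634 .0558 -.1 0 0 50 0'|tail -3|head -1; python3 st.py
python3 - <<'E'
from rig import bot, cam, hand_in
import cv2,numpy as np
f=lambda n:cam.capture(n)["color"][:,:,::-1]
a=cv2.resize(f("top")[135:250,320:480],None,fx=2.4,fy=2.4,interpolation=cv2.INTER_CUBIC);b=cv2.resize(f("scene")[150:265,190:350],None,fx=2.4,fy=2.4,interpolation=cv2.INTER_CUBIC)
cv2.imwrite("pics/f.png",np.hstack([a,b]))
E
```

```text
force: [2.5, 7.6, 2.4]
18.95 [ 0.5188 -0.0607  0.1206] xyaw 96.11411179934424 tilt [0.002 0.004] F [2.5386 7.6363 2.4177] M [ 1.3546 -0.6035  0.0298] op 0.004039342197504044 3.9630982540563258 j [-19.0941  31.064  102.2809   0.349   46.6224 -25.4476]
in tool: [-0.0221  0.1092] polar 111.36722398807441 174.69391972347896
force: [-0.7, 0.5, -0.2]
20.75 [ 0.5795 -0.1192  0.2199] xyaw 46.23391161791216 tilt [-0.0015  0.001 ] F [-0.6915  0.5427 -0.2334] M [-0.0262 -0.0422  0.0048] op 0.0073345948486047636 0.0 j [-22.45    27.8483  87.1128   0.0239  65.1424  21.306 ]
in tool: [0.0696 0.0029] polar 69.61552460842076 223.82848184078026
```

View pics/f.png

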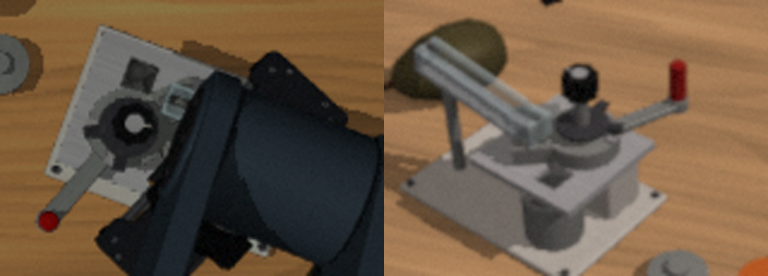

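The lever is back at rest and the jar is standing, but the arm hides the magazine. I'll move aside and measure the row numerically, comparing it with the earlier pictures.

```bash
python3 steer.py '.05 0 -.02 0 0 0 0;.1 0 -.02 0 0 0 0;.14 0 -.02 0 0 0 0;.14 0 -.02 0 0 0 0;.14 0 -.02 0 0 0 0;.14 0 -.02 0 0 0 0'|tail -3|head -1
python3 - <<'E'
from rig import bot, cam, hand_in
import cv2,numpy as np
c=cam.capture("top")["color"][:,:,::-1];cv2.imwrite("pics/top6.png",c)
cv2.imwrite("pics/t6.png",cv2.resize(c[135:250,320:480],None,fx=5,fy=5,interpolation=cv2.INTER_CUBIC))
for n in("t3","t4","t5","t6"):
    g=cv2.cvtColor(cv2.imread(f"pics/{n}.png"),6).astype(float);g=cv2.blur(g,(9,9))
    print(n,[int(g[int(207+i*.325),370+i]) for i in range(0,240,10)], "hole",[int(g[y,x]) for y in(140,155,170) for x in(275,295,310)])
o=[]
for f in("top0","top6"):
    h=cv2.imread(f"pics/{f}.png").astype(int)[210:245,325:360];m=(h[:,:,2]>90)&(h[:,:,1]<40)&(h[:,:,0]<40);o.append((m.sum(),np.argwhere(m).mean(0)))
print(o)
E
```

```text
force: [0.7, -1.0, 0.1]
t3 [43, 46, 34, 31, 39, 50, 49, 54, 68, 78, 68, 53, 64, 72, 79, 59, 62, 71, 93, 117, 116, 115, 118, 115] hole [53, 51, 50, 51, 50, 52, 34, 44, 51]
t4 [39, 44, 34, 31, 41, 50, 52, 46, 61, 76, 65, 55, 66, 67, 107, 105, 111, 114, 112, 117, 116, 115, 118, 115] hole [41, 44, 50, 45, 41, 52, 40, 51, 50]
t5 [41, 46, 34, 31, 38, 48, 49, 58, 66, 67, 67, 68, 90, 108, 108, 105, 110, 115, 113, 117, 117, 115, 118, 114] hole [41, 42, 50, 42, 40, 50, 30, 46, 46]
t6 [41, 43, 41, 41, 53, 102, 86, 87, 99, 73, 72, 72, 73, 71, 75, 74, 75, 75, 78, 82, 76, 81, 81, 80] hole [25, 27, 28, 22, 21, 20, 38, 43, 37]
[(np.int64(14), array([17.21428571, 13.5       ])), (np.int64(0), array([nan, nan]))]<stdin>:10: RuntimeWarning: Mean of empty slice.
  ret = um.true_divide(
```

```bash
python3 -c "
from rig import bot, cam, hand_in
print(bot.read_state()['force'],hand_in())"
```

```text
the job is handed in; nothing more can be done
[-0.17104206 -0.41151895 -0.2229908 ] None
```

The job is handed in: the lock knob was slackened (it loosens clockwise), four full strokes put four balls in the jar, the lever is back at rest and the jar is standing where it was. The fourth drop was confirmed only from brightness along the magazine, because I had no picture views left.

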